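# Spice jar out of the sliding-lid box

## Task

The wooden box on the worktop has a lid that runs in grooves: slide the lid out towards its low end until it is clear of the box, and lay it gently flat on the worktop, handle up. Then take the spice jar (the straight, taller one with the dark cap, not the salt shaker) out of the box and stand it gently upright in the middle of the round wooden board.

Things in the scene. Friction and masses are not known exactly. Their poses are not given: they have to be found in the camera images.
- spice_box: Wooden box, fixed, 158 (x) x 174 (y) x 133 mm high; origin: centre of underside. Inside 130 x 150, floor 6 thick. Lid grooves along both sides (groove floor 117 up, lip above). -y end closed; +y end (robot's left, yaw within 15 deg) 116 high: the lid slides out over it along +y. Hidden inside, near x=0, at y about +35 and -35 in either order: spice jar, salt shaker (44 round, 90 high, grey cap)
- box_lid: Loose wooden plate in the box's grooves, 142 (x) x 160 (y) x 6 mm, 0.22 kg; origin: centre of underside. Axes as the box's. Bar handle on its centre: 60 long along x, 14 thick along y, from 6 to 32 above the underside. Play 3 to each side, 4 up. Starts 8 to 22 along +y from the box's origin (closed or nearly), is clear of the grooves from 167 on
- spice_jar: Spice jar, an upright straight cylinder 41 mm in diameter and 105 mm high with a dark brown cap, 0.11 kg. Origin: centre of the underside; z up. It stands on the floor of the box at the start.
- board: Round wooden board 140 mm in diameter and 8 mm thick, lying loose on the worktop to the right of the box (0.4 kg). Origin: centre of the underside. (The wooden ring with a hole is a trivet, not this.)

How it is judged:
On the way, in this order (a step that is already met when the one before it is completed fails the run):
1. the lid has been slid clear of the grooves (its centre 165 mm or more from the box's, seen from above) (horizontal distance between box_lid and spice_box above 0.165 m), for 0.1 s.
2. the spice jar has been lifted out over the rim of the box (height (world z) of spice_jar above 0.135 m), for 0.1 s.
At the end, for the whole second after the job is handed in: The lid lies flat on the worktop, handle up (its underside within 10 mm of the surface, within 10 degrees of level), and the spice jar stands upright (within 10 degrees) on the round board, its centre within 35 mm of the board's; the board still lies on the worktop and all is at rest (height (world z) of each of box_lid, board below 0.01 m and angle between each of box_lid, spice_jar's own z axis and vertical below 0.17 rad and linear speed of each of box_lid, spice_jar below 0.02 m/s and horizontal distance between spice_jar and board below 0.035 m and z of spice_jar in the frame of board between 0.003 and 0.018 m); the robot touches nothing.
It fails at once if the lid was dropped or slammed (faster than 0.6 m/s less than 50 mm above the worktop) (height (world z) of box_lid below 0.05 m and linear speed of box_lid above 0.6 m/s).
It fails at once if the jar was dropped or slammed (faster than 0.8 m/s less than 40 mm above the worktop) (height (world z) of spice_jar below 0.04 m and linear speed of spice_jar above 0.8 m/s).
It fails at once if the jar was tipped over (more than 50 degrees) (angle between spice_jar's own z axis and vertical above 0.87 rad).
It also fails if it takes over 67 s, if anything falls off the work surface, if the arm or the gripper's body presses on something with over 40 N, if the wrist force passes 120 N, or if a joint passes its speed limit or range.

## Robot

A 7-joint arm with a two-finger parallel gripper is mounted at the origin on a cart in front of the work surface, level with it; the furniture and walls round the work are solid. World frame = base frame: x ahead of the robot, y to its left, z up, the work surface at z = 0. Lengths are in m, angles in rad, forces in N, time in s.
With the tool pointing down it reaches from about 0.375 to 0.925 m from the base axis. Payload 3.1 kg.
Tool frame: the origin (TCP) lies on the centre line of the jaws, within the pads' length; the fingertips stand 11 mm ahead of it and the grasp point (between the pads) lies 8 mm behind it (r.tip_extent is the z of the fingertips in the tool frame, in m); z points along the fingers, y is the line along which they close (so a half turn about z gives the same grasp; the last joint's range is limited). The gripper opens to 85 mm and grips with 20 to 120 N. Pads are 22 mm wide; open, the fingers measure 114 mm over their backs; the gripper's body (76 mm by 85 mm) begins 54 mm behind the grasp point. The pads swing forward as they close: fully open they stand 13 mm farther back than shut.
Start: joints at [-1.283, 0.383, 0.044, 1.598, -0.018, 1.161, -0.05], TCP at [0.245, 0.602, 0.242] pointing down, gripper open.
Joint ranges: [-2.61, 2.61], [-0.41, 2.15], [-1.48, 1.57], [0, 2.5], [-1.57, 4.71], [0.05, 1.97], [-2.85, 2.85]. Speed limits (rad/s): [2.79, 2.79, 3.14, 3.14, 3.14, 3.14, 3.14].

## Interface

Orientations are given as a unit quaternion [x, y, z, w].
In Python, from workcell import r, optics, readout gives the robot as it stands (r), with the cameras (optics) and the readings (readout).
- The arm moves only by the tool jog_arm, called after "Request:" by a JSON object that holds its "name" and its "arguments". Schema: {"type":"object","properties":{"segments":{"type":"array","items":{"type":"object","properties":{"finger_gap":{"type":"number"},"trans":{"type":"array","items":{"type":"number"},"minItems":3,"maxItems":3},"turn_vec":{"type":"array","items":{"type":"number"},"minItems":3,"maxItems":3}},"additionalProperties":false,"required":["finger_gap"]},"minItems":1,"maxItems":10},"grip_n":{"type":"number"},"only":{"type":"string"},"quiet":{"type":"boolean"},"lines":{"type":"string"}},"required":["segments"],"additionalProperties":false}. segments is a list of rows, 1 to 10 of them, each an object with the fields finger_gap (the finger opening in m), trans (a list: dx, dy, dz in m), turn_vec (a list: a rotation vector rx, ry, rz in rad); a field left out counts as zero (the opening has to be given); each row is the pose to reach, as a shift and turn from the pose commanded when the call began, along the tool's axes at that moment; what a row does not reach only later rows make up. A row lasts 1/8 s, in which the tool goes at most 0.0625 m and 0.188 rad, less where a joint would pass 70% of its speed; a pose out of reach is approached as far as the arm can. The fingers move at their own pace and stop on an object; grip_n is the grip in N (left out, the last holds). Time passes only in rows, so rows that do not move let the fingers close. The tool returns the time, the measured TCP pose, the force, the opening and the grip force at its end. only (a regular expression) keeps the lines of the reply that match it, lines (a string "A,B") keeps lines A to B, and quiet returns only ok. Input that does not fit is refused with a message, and nothing moves.
- readout.observe(): the state, without advancing time (a new reading comes with each control period).
- optics.camera(name): name is "scene" or "top"; returns a dict with "color" (480x640x3 uint8, red, green, blue), "z_map" (480x640 float32, m along the optical axis (not along the pixel's ray), 0 where there is no reading), "K" (3x3 intrinsics, pixels), "T" (4x4, takes a point from camera to world coordinates). Camera axes: x right, y up, looking along -z (the intrinsics and any distortion apply to the point x, -y, -z); pixel columns grow to the right and rows downward; lengths in m; the calibration is good to about 2 mm. A picture is of the moment at which its call begins.
- r.job_done(): hands the job in; it is judged then, once.
The state is a dict: "clock": time; "joint_pos": joint angles; "qd": joint speeds; "joint_torque": joint torques, N m; "tool_pos": TCP position; "ee_rot": TCP orientation; "ft_force": force on the tool from outside, world axes, zero at the start; "torque": the same for the moment, N m; "gripper_width": finger opening in m; "grasp_force": force on a finger pad.
Only numpy, scipy, OpenCV 4.12 (cv2) and the standard library are available. Lean on these libraries where they do the work, as an engineer would, in place of code of your own. Each camera call takes 0.05 s, during which the arm holds its last target. There are 200 camera calls.

## Working session

There is one attempt and no reset: what is moved stays moved. The work goes in short steps, Python scripts to look and compute and a tool call to move; the robot and the scene stay as the last step left them, time stands still between calls to the robot, and variables do not carry over. Pictures are saved under pics/ and viewed, at most 10 in all, crops included, and the job is handed in when it is done.

```bash
ls; mkdir -p pics
```

Run:
```python
from workcell import r, optics, readout
import cv2,numpy as np
s=readout.observe();print(s['clock'],s['tool_pos'],s['ee_rot'],s['gripper_width'],r.tip_extent)
for n in('scene','top'):
    c=optics.camera(n);cv2.imwrite(f'pics/{n}0.png',c['color'][...,::-1]);np.savez(f'{n}0.npz',**c);print(c['K'],c['T'].round(3),c.keys())
```

```text
pics
workcell.py
0.0 [0.24424028 0.60138438 0.24085521] [ 1.91657162e-01  9.81461047e-01 -1.30745196e-03 -1.87611286e-04] 0.08567048595417062 0.011
[[516.45211726   0.         320.99756194]
 [  0.         516.45211726 233.80159163]
 [  0.           0.           1.        ]] [[ 0.647  0.673 -0.358  0.149]
 [-0.763  0.575 -0.297 -0.328]
 [ 0.006  0.465  0.885  0.902]
 [ 0.     0.     0.     1.   ]] dict_keys(['color', 'z_map', 'K', 'T'])
[[531.02139442   0.         315.12785605]
 [  0.         531.02139442 234.11668578]
 [  0.           0.           1.        ]] [[-0.002  0.99  -0.141  0.347]
 [-1.    -0.004 -0.011 -0.052]
 [-0.012  0.141  0.99   1.042]
 [ 0.     0.     0.     1.   ]] dict_keys(['color', 'z_map', 'K', 'T'])
```

View pics/top0.png

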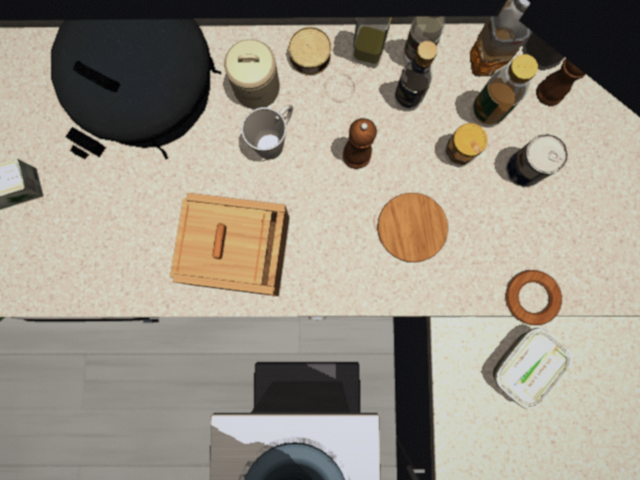

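View pics/scene0.png

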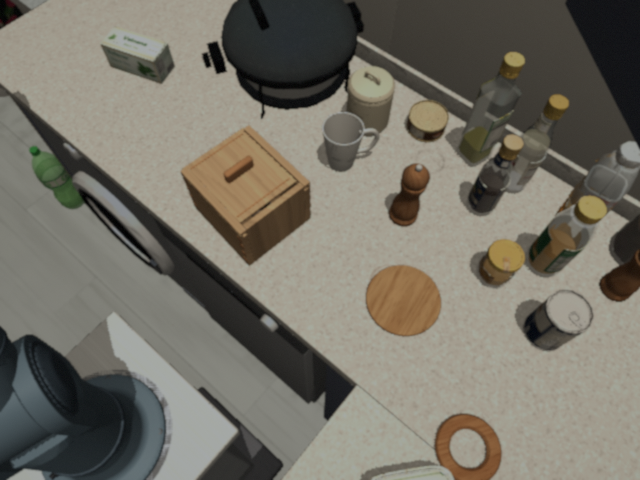

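The top view shows the box around (230,245) with its handle at (219,241), a dark gap on the lid's right at (272,250), the board at (413,227), and free worktop left of the box. In the scene view the handle is at (238,168) and the board at (403,299).

Create h.py:
```python
import numpy as np,cv2
def ray(c,u,v):
    K=c['K'];d=np.stack([(np.asarray(u,float)-K[0,2])/K[0,0],-(np.asarray(v,float)-K[1,2])/K[1,1],-np.ones_like(np.asarray(u,float))],-1)
    return d@c['T'][:3,:3].T
def onplane(c,u,v,z):
    d=ray(c,u,v);o=c['T'][:3,3];return o+d*((z-o[2])/d[...,2])[...,None]
def cloud(c):
    v,u=np.mgrid[:480,:640];return c['T'][:3,3]+ray(c,u,v)*c['z_map'][...,None]
```

Run:
```python
from h import *
c=dict(np.load('top0.npz'));P=cloud(c);Z=P[...,2]
def rect(m,z,lab):
    m=cv2.morphologyEx(m.astype(np.uint8),cv2.MORPH_OPEN,np.ones((2,2)))
    n,l,s,_=cv2.connectedComponentsWithStats(m);i=1+s[1:,4].argmax();v,u=np.where(l==i)
    p=onplane(c,u,v,z)[:,:2].astype(np.float32);R=cv2.minAreaRect(p*1000);print(lab,len(u),'mean',p.mean(0).round(4),'rect',R,'Zmed',np.median(Z[v,u]).round(4))
w=np.zeros((480,640),bool);w[180:305,160:300]=1
print('table z',np.median(Z[260:300,320:370]))
rect(w&(Z>0.141)&(Z<.17),.151,'handle')
rect(w&(Z>.06),.133,'box')
# board by colour
hsv=cv2.cvtColor(c['color'],cv2.COLOR_RGB2HSV)
b=np.zeros((480,640),bool);b[180:275,365:460]=1
rect(b&(hsv[...,1]>110),.008,'board')
print(Z[241,175:290:3].round(3))
# obstacles left of box
m=(Z>.01)&(P[...,0]>.35);m[:, 170:]=0
v,u=np.where(m);q=P[v,u];print('obst', q[q[:,0]<.6].min(0),q[q[:,0]<.6].max(0))
print('counter edge x',P[316,100],P[25,100])
from workcell import r, optics, readout
from scipy.spatial.transform import Rotation as R
s=readout.observe();print(R.from_quat(s['ee_rot']).as_matrix().round(4),s['joint_pos'])
```

```text
table z -0.00035713759704192327
handle 286 mean [0.4614 0.1195] rect ((461.2386474609375, 119.33602905273438), (14.907405853271484, 58.723995208740234), 81.93964385986328) Zmed 0.1475
box 9377 mean [0.4589 0.107 ] rect ((459.4497375488281, 104.43096160888672), (186.4298553466797, 158.6830291748047), 82.5356674194336) Zmed 0.123
board 3756 mean [ 0.5056 -0.2338] rect ((506.5750427246094, -233.6540069580078), (135.25433349609375, 134.46253967285156), 44.051109313964844) Zmed 0.0078
[-0.003  0.122  0.123  0.123  0.122  0.122  0.123  0.124  0.123  0.121
  0.12   0.121  0.122  0.122  0.149  0.148  0.141  0.122  0.124  0.122
  0.122  0.126  0.122  0.124  0.122  0.124  0.124  0.126  0.121  0.123
  0.123  0.005  0.005  0.134  0.133  0.134  0.079  0.012  0.003]
obst [0.54835593 0.50412641 0.01004505] [0.59998837 0.58501141 0.07665406]
counter edge x [ 0.33573294  0.37958502 -0.00139968] [0.83854124 0.33110798 0.18236331]
[[-9.265e-01  3.762e-01 -8.000e-04]
 [ 3.762e-01  9.265e-01 -2.300e-03]
 [-1.000e-04 -2.500e-03 -1.000e+00]] [-1.28279732  0.38377144  0.04383138  1.59943372 -0.01790394  1.16124865
 -0.04989202]
```

Create g.py:
```python
import sys,numpy as np
from workcell import r, optics, readout
from scipy.spatial.transform import Rotation as R
def go(p,ydeg):
    s=readout.observe();C=R.from_quat(s['ee_rot']).as_matrix();a=np.radians(ydeg)
    y=np.array([np.cos(a),np.sin(a),0]);z=np.array([0,0,-1.]);
    out=[]
    for sg in(1,-1):
        T=np.stack([np.cross(sg*y,z),sg*y,z],1);out.append(R.from_matrix(C.T@T).as_rotvec())
    w=min(out,key=np.linalg.norm)
    print('t',round(s['clock'],2),'pos',s['tool_pos'].round(4),'shift',(C.T@(np.array(p)-s['tool_pos'])).round(4),'rot',w.round(4),'j',np.round(s['joint_pos'],2),'F',np.round(s['ft_force'],1))
if __name__=='__main__': a=list(map(float,sys.argv[1:5]));go(a[:3],a[3])
```

```bash
python3 g.py .4613 .1194 .20 82.3
```

```text
t 0.1 pos [0.2443 0.6014 0.241 ] shift [-0.3824 -0.3649  0.0419] rot [-2.500e-03 -2.000e-04 -2.513e-01] j [-1.28  0.38  0.04  1.6  -0.02  1.16 -0.05] F [0.3 0.2 0.4]
```

Request:
{"name": "jog_arm", "arguments": {"segments": [{"finger_gap":0.085,"trans":[-0.2,-0.19,0],"turn_vec":[0,0,-0.12]},{"finger_gap":0.085,"trans":[-0.382,-0.365,0.02],"turn_vec":[-0.0025,0,-0.251]},{"finger_gap":0.085,"trans":[-0.382,-0.365,0.042],"turn_vec":[-0.0025,0,-0.251]},{"finger_gap":0.085,"trans":[-0.382,-0.365,0.042],"turn_vec":[-0.0025,0,-0.251]},{"finger_gap":0.085,"trans":[-0.382,-0.365,0.042],"turn_vec":[-0.0025,0,-0.251]},{"finger_gap":0.085,"trans":[-0.382,-0.365,0.042],"turn_vec":[-0.0025,0,-0.251]},{"finger_gap":0.085,"trans":[-0.382,-0.365,0.042],"turn_vec":[-0.0025,0,-0.251]},{"finger_gap":0.085,"trans":[-0.382,-0.365,0.042],"turn_vec":[-0.0025,0,-0.251]},{"finger_gap":0.085,"trans":[-0.382,-0.365,0.042],"turn_vec":[-0.0025,0,-0.251]},{"finger_gap":0.085,"trans":[-0.382,-0.365,0.042],"turn_vec":[-0.0025,0,-0.251]}], "grip_n": 30}}

```text
clock: 1.35
tool_pos: [0.4615, 0.117, 0.1997]
ee_rot: [0.071, 0.997, 0.001, -0.0]
ft_force: [0.1, -0.1, -0.7]
gripper_width: 0.0849
grasp_force: 0.0
```

```bash
python3 g.py .4613 .1194 .137 82.3
```

```text
t 1.35 pos [0.4615 0.117  0.1997] shift [0.0005 0.0023 0.0627] rot [ 0.0012 -0.0005 -0.0071] j [-0.67  0.1   0.36  2.06 -0.04  0.99  1.14] F [ 0.1 -0.1 -0.7]
```

Request:
{"name": "jog_arm", "arguments": {"segments": [{"finger_gap":0.085,"trans":[0,0,0.03]},{"finger_gap":0.085,"trans":[0,0,0.055]},{"finger_gap":0.085,"trans":[0,0,0.063]},{"finger_gap":0.085,"trans":[0,0,0.063]}], "grip_n": 30}}

```text
clock: 1.85
tool_pos: [0.4606, 0.1215, 0.137]
ee_rot: [0.066, 0.998, 0.001, -0.0]
ft_force: [-1.2, 0.5, 0.3]
gripper_width: 0.0849
grasp_force: 0.0
```

```bash
python3 g.py .4613 .1194 .137 82.3
```

```text
t 1.85 pos [0.4606 0.1215 0.137 ] shift [-0.001 -0.002  0.   ] rot [ 0.0021 -0.0008  0.0015] j [-0.66  0.19  0.35  2.11 -0.09  0.85  1.18] F [-1.2  0.5  0.3]
```

Request:
{"name": "jog_arm", "arguments": {"segments": [{"finger_gap":0.03,"trans":[0,-0.002,0]},{"finger_gap":0.01,"trans":[0,-0.002,0]},{"finger_gap":0.005,"trans":[0,-0.002,0]},{"finger_gap":0.005,"trans":[0,-0.002,0]},{"finger_gap":0.005,"trans":[0,-0.002,0]},{"finger_gap":0.005,"trans":[0,-0.002,0]}], "grip_n": 40}}

```text
clock: 2.6
tool_pos: [0.4617, 0.1192, 0.138]
ee_rot: [0.067, 0.998, 0.002, 0.001]
ft_force: [-0.1, 0.8, 5.1]
gripper_width: 0.0133
grasp_force: 40.4
```

```bash
python3 g.py .4866 .3074 .137 82.3
```

```text
t 2.6 pos [0.4617 0.1192 0.138 ] shift [0.0005 0.1898 0.0017] rot [ 0.0038  0.0016 -0.0001] j [-0.66  0.19  0.35  2.11 -0.09  0.85  1.18] F [-0.1  0.8  5.1]
```

Request:
{"name": "jog_arm", "arguments": {"segments": [{"finger_gap":0.005,"trans":[0,0.0,-0.002]},{"finger_gap":0.005,"trans":[0,0.015,-0.002]},{"finger_gap":0.005,"trans":[0,0.03,-0.002]},{"finger_gap":0.005,"trans":[0,0.045,-0.002]},{"finger_gap":0.005,"trans":[0,0.06,-0.002]},{"finger_gap":0.005,"trans":[0,0.06,-0.002]}], "grip_n": 50}}

```text
clock: 3.35
tool_pos: [0.469, 0.1803, 0.1394]
ee_rot: [0.066, 0.998, 0.001, 0.0]
ft_force: [-0.2, -0.1, -1.9]
gripper_width: 0.0127
grasp_force: 48.8
```

```bash
python3 g.py .4866 .3074 .137 82.3
```

```text
t 3.35 pos [0.469  0.1803 0.1394] shift [-0.0008  0.1283  0.0028] rot [0.003  0.0005 0.0031] j [-0.73  0.23  0.31  2.05 -0.1   0.87  1.08] F [-0.2 -0.1 -1.9]
```

Slides freely with the lid's weight carried. Continuing to about 192 mm of travel.

Request:
{"name": "jog_arm", "arguments": {"segments": [{"finger_gap":0.005,"trans":[0,0.02,0]},{"finger_gap":0.005,"trans":[0,0.04,0]},{"finger_gap":0.005,"trans":[0,0.06,0]},{"finger_gap":0.005,"trans":[0,0.08,0]},{"finger_gap":0.005,"trans":[0,0.1,0]},{"finger_gap":0.005,"trans":[0,0.12,0]},{"finger_gap":0.005,"trans":[0,0.135,0]},{"finger_gap":0.005,"trans":[0,0.135,0]}], "grip_n": 50}}

```text
clock: 4.35
tool_pos: [0.4869, 0.3137, 0.1397]
ee_rot: [0.066, 0.998, 0.002, 0.0]
ft_force: [0.5, -0.0, -3.2]
gripper_width: 0.0131
grasp_force: 48.9
```

Run:
```python
from h import *
from workcell import r, optics, readout
c=optics.camera('top');np.savez('top1.npz',**c);cv2.imwrite('pics/top1.png',c['color'][120:360,60:380,::-1])
```

```bash
python3 g.py .4866 .3174 .021 82.3
```

```text
t 4.4 pos [0.487  0.312  0.1396] shift [0.0011 0.0051 0.1186] rot [0.0018 0.0001 0.0006] j [-0.85  0.37  0.25  1.87 -0.12  0.91  0.89] F [ 0.1  0.3 -2.2]
```

View pics/top1.png

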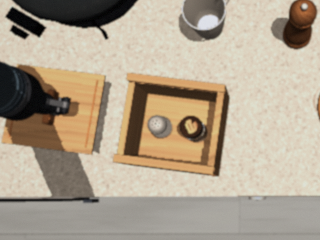

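The lid is clear (right edge at crop x≈103, box starts at ≈115). Inside, the salt shaker is at crop (158,126) and the dark-capped jar at (191,127). Next I lower the lid.

Request:
{"name": "jog_arm", "arguments": {"segments": [{"finger_gap":0.005,"trans":[0,0.006,0.02]},{"finger_gap":0.005,"trans":[0,0.006,0.05]},{"finger_gap":0.005,"trans":[0,0.006,0.08]},{"finger_gap":0.005,"trans":[0,0.006,0.1]},{"finger_gap":0.005,"trans":[0,0.006,0.11]},{"finger_gap":0.005,"trans":[0,0.006,0.115]},{"finger_gap":0.005,"trans":[0,0.006,0.118]},{"finger_gap":0.005,"trans":[0,0.006,0.118]}], "grip_n": 50}}

```text
clock: 5.4
tool_pos: [0.4885, 0.3183, 0.0224]
ee_rot: [0.067, 0.998, 0.002, 0.001]
ft_force: [-0.6, 0.3, -2.6]
gripper_width: 0.0131
grasp_force: 48.9
```

```bash
python3 g.py .4866 .3174 .021 82.3
```

```text
t 5.4 pos [0.4885 0.3183 0.0224] shift [ 0.0018 -0.0012  0.0014] rot [ 0.0034  0.0012 -0.0004] j [-0.82  0.55  0.21  1.91 -0.18  0.7   0.93] F [-0.6  0.3 -2.6]
```

Run:
```python
from h import *
c=dict(np.load('top1.npz'));P=cloud(c);hsv=cv2.cvtColor(c['color'],cv2.COLOR_RGB2HSV)
Z=P[...,2]
def blob(m,lab,z):
    n,l,s,ce=cv2.connectedComponentsWithStats(m.astype(np.uint8));i=1+s[1:,4].argmax();v,u=np.where(l==i)
    q=P[v,u];p=onplane(c,u,v,z)[:,:2].astype(np.float32);print(lab,len(u),ce[i],'Z',np.median(q[:,2]),'circ',cv2.minEnclosingCircle(p*1000),'mean',p.mean(0),'mid',(p.min(0)+p.max(0))/2)
w=np.zeros(Z.shape,bool);w[232:262,205:272]=1
a=w.copy();a[:,:235]=0;blob(a&(Z>.095)&(Z<.128),'jar',.111)
a=w.copy();a[:,233:]=0;blob(a&(Z>.08)&(Z<.128),'salt',.096)
w[:]=0;w[185:310,160:300]=1
m=w&(Z>.105)
v,u=np.where(m);p=onplane(c,u,v,.133)[:,:2].astype(np.float32);print(cv2.minAreaRect(p*1000))
```

```text
jar 420 [251.0452381  246.93095238] Z 0.11038068796113754 circ ((456.999267578125, 71.5310287475586), 20.857471466064453) mean [0.45697036 0.07149035] mid [0.45689425 0.07159247]
salt 277 [216.70758123 244.45126354] Z 0.0912743585007485 circ ((463.56170654296875, 135.5715789794922), 17.046253204345703) mean [0.46346766 0.13539492] mid [0.46340662 0.13494113]
((456.1865539550781, 106.37678527832031), (214.3709716796875, 236.60848999023438), 4.5422892570495605)
```

Request:
{"name": "jog_arm", "arguments": {"segments": [{"finger_gap":0.005,"trans":[0,0,0.001]},{"finger_gap":0.005,"trans":[0,0,0.002]},{"finger_gap":0.005,"trans":[0,0,0.002]},{"finger_gap":0.03,"trans":[0,0,0.001]},{"finger_gap":0.06},{"finger_gap":0.085},{"finger_gap":0.085},{"finger_gap":0.085}]}}

```text
clock: 6.4
tool_pos: [0.488, 0.3179, 0.0217]
ee_rot: [0.067, 0.998, 0.001, 0.0]
ft_force: [-0.2, -0.5, -0.2]
gripper_width: 0.0851
grasp_force: 0.0
```

```bash
python3 g.py .4566 .0716 .26 82.3
```

```text
t 6.4 pos [0.488  0.3179 0.0217] shift [-0.002  -0.2477 -0.2389] rot [ 0.0024  0.0003 -0.0004] j [-0.82  0.55  0.21  1.91 -0.18  0.7   0.93] F [-0.2 -0.5 -0.2]
```

Request:
{"name": "jog_arm", "arguments": {"segments": [{"finger_gap":0.085,"trans":[0,0,-0.05]},{"finger_gap":0.085,"trans":[0,0,-0.11]},{"finger_gap":0.085,"trans":[0,0,-0.17],"turn_vec":[0,0,0.15]},{"finger_gap":0.07,"trans":[0,0,-0.23],"turn_vec":[0,0,0.32]},{"finger_gap":0.062,"trans":[0,-0.05,-0.239],"turn_vec":[0,0,0.5]},{"finger_gap":0.062,"trans":[0,-0.1,-0.239],"turn_vec":[0,0,0.68]},{"finger_gap":0.062,"trans":[0,-0.15,-0.239],"turn_vec":[0,0,0.86]},{"finger_gap":0.062,"trans":[0,-0.2,-0.239],"turn_vec":[0,0,1.04]},{"finger_gap":0.062,"trans":[-0.002,-0.248,-0.239],"turn_vec":[0,0,1.22]},{"finger_gap":0.062,"trans":[-0.002,-0.248,-0.239],"turn_vec":[0,0,1.4]}]}}

```text
clock: 7.65
tool_pos: [0.456, 0.0663, 0.2601]
ee_rot: [0.699, 0.715, 0.001, -0.001]
ft_force: [0.7, 0.8, 0.2]
gripper_width: 0.0621
grasp_force: 0.0
```

```bash
python3 g.py .4568 .0716 .26 -7.7
```

```text
t 7.65 pos [0.456  0.0663 0.2601] shift [0.0053 0.0009 0.0001] rot [ 0.     -0.0028  0.1559] j [-0.79 -0.02  0.56  2.04  0.01  1.12 -0.22] F [0.7 0.8 0.2]
```

Request:
{"name": "jog_arm", "arguments": {"segments": [{"finger_gap":0.062,"turn_vec":[0,0,0.156]},{"finger_gap":0.062,"turn_vec":[0,0,0.156]},{"finger_gap":0.062,"turn_vec":[0,0,0.156]}], "grip_n": 30}}

```text
clock: 8.02
tool_pos: [0.4564, 0.0714, 0.2601]
ee_rot: [0.747, 0.664, 0.001, -0.001]
ft_force: [-0.4, 0.2, 0.1]
gripper_width: 0.0619
grasp_force: 0.0
```

```bash
python3 g.py .4568 .0716 .085 -7.7
```

Run:
```python
from h import *
from workcell import r, optics, readout
c=optics.camera('scene');np.savez('s1.npz',**c);cv2.imwrite('pics/s1.png',c['color'][60:320,60:400,::-1])
```

```text
t 8.03 pos [0.4564 0.0714 0.2601] shift [-0.0002  0.0003  0.1751] rot [ 0.0002 -0.0024  0.0169] j [-0.79 -0.02  0.55  2.03  0.01  1.12 -0.36] F [-0.4  0.2  0.1]
```

View pics/s1.png

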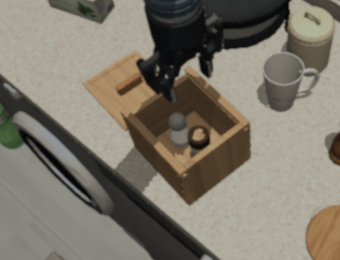

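The lid lies flat beside the box, handle up at crop (128,85). The dark-capped jar is at crop (199,137) and the salt shaker at (177,122). I'll descend on the jar.

```bash
python3 -c "
from h import *
c=dict(np.load('s1.npz'));print(onplane(c,259,197,.111))"
```

```text
[0.45392763 0.06955076 0.111     ]
```

Request:
{"name": "jog_arm", "arguments": {"segments": [{"finger_gap":0.062,"trans":[0,0,0.05]},{"finger_gap":0.062,"trans":[0,0,0.1]},{"finger_gap":0.062,"trans":[0,0,0.13]},{"finger_gap":0.062,"trans":[0,0,0.15]},{"finger_gap":0.062,"trans":[0,0,0.165]},{"finger_gap":0.062,"trans":[0,0,0.175]},{"finger_gap":0.062,"trans":[0,0,0.175]}], "grip_n": 30}}

```text
clock: 8.95
tool_pos: [0.4566, 0.0718, 0.0849]
ee_rot: [0.748, 0.664, 0.001, -0.001]
ft_force: [-0.3, 0.7, 0.1]
gripper_width: 0.0619
grasp_force: 0.0
```

```bash
python3 g.py .4568 .0716 .085 -7.7
```

```text
t 8.95 pos [0.4566 0.0718 0.0849] shift [-0.0001  0.0003 -0.0001] rot [-0.0002 -0.002   0.0148] j [-0.72  0.28  0.53  2.18 -0.22  0.73 -0.17] F [-0.3  0.7  0.1]
```

Request:
{"name": "jog_arm", "arguments": {"segments": [{"finger_gap":0.045},{"finger_gap":0.03},{"finger_gap":0.03},{"finger_gap":0.03},{"finger_gap":0.03,"trans":[0,0,-0.005]},{"finger_gap":0.03,"trans":[0,0,-0.015]},{"finger_gap":0.03,"trans":[0,0,-0.03]},{"finger_gap":0.03,"trans":[0,0,-0.03]}], "grip_n": 40}}

```text
clock: 9.95
tool_pos: [0.4579, 0.0721, 0.1167]
ee_rot: [0.748, 0.663, 0.003, -0.0]
ft_force: [0.1, -0.9, -1.5]
gripper_width: 0.0396
grasp_force: 40.5
```

```bash
python3 g.py .4568 .0716 .26 -7.7
```

```text
t 9.95 pos [0.4579 0.0721 0.1167] shift [ 0.     -0.0006 -0.1433] rot [ 0.0033 -0.0044  0.0145] j [-0.75  0.22  0.56  2.17 -0.16  0.79 -0.21] F [ 0.1 -0.9 -1.5]
```

Request:
{"name": "jog_arm", "arguments": {"segments": [{"finger_gap":0.03,"trans":[0,0,-0.03]},{"finger_gap":0.03,"trans":[0,0,-0.07]},{"finger_gap":0.03,"trans":[0,0,-0.11]},{"finger_gap":0.03,"trans":[0,0,-0.14]},{"finger_gap":0.03,"trans":[0,0,-0.15]},{"finger_gap":0.03,"trans":[0,0,-0.15]}], "grip_n": 40}}

```text
clock: 10.7
tool_pos: [0.4564, 0.0714, 0.265]
ee_rot: [0.748, 0.664, 0.001, -0.001]
ft_force: [-0.2, 0.6, -1.9]
gripper_width: 0.0398
grasp_force: 40.8
```

```bash
python3 g.py .506 -.2337 .26 -7.7
```

```text
t 10.7 pos [0.4564 0.0714 0.265 ] shift [-0.297   0.0857  0.0042] rot [ 0.0005 -0.003   0.0146] j [-0.82 -0.03  0.57  2.03  0.01  1.13 -0.37] F [-0.2  0.6 -1.9]
```

Request:
{"name": "jog_arm", "arguments": {"segments": [{"finger_gap":0.03,"trans":[-0.02,0.005,0]},{"finger_gap":0.03,"trans":[-0.06,0.017,0]},{"finger_gap":0.03,"trans":[-0.1,0.029,0]},{"finger_gap":0.03,"trans":[-0.14,0.04,0]},{"finger_gap":0.03,"trans":[-0.18,0.052,0]},{"finger_gap":0.03,"trans":[-0.22,0.063,0]},{"finger_gap":0.03,"trans":[-0.26,0.075,0]},{"finger_gap":0.03,"trans":[-0.285,0.082,0]},{"finger_gap":0.03,"trans":[-0.297,0.086,0]},{"finger_gap":0.03,"trans":[-0.297,0.086,0]}], "grip_n": 40}}

```text
clock: 11.95
tool_pos: [0.5056, -0.234, 0.2632]
ee_rot: [0.749, 0.663, 0.0, -0.002]
ft_force: [-0.6, 0.6, -1.2]
gripper_width: 0.04
grasp_force: 40.8
```

Run:
```python
from h import *
from workcell import r, optics, readout
c=optics.camera('scene');np.savez('s2.npz',**c);cv2.imwrite('pics/s2.png',c['color'][100:400,240:560,::-1])
```

```bash
python3 g.py .506 -.2337 .088 -7.7
```

```text
t 12.0 pos [ 0.5059 -0.2328  0.2634] shift [-0.0014  0.0005  0.1754] rot [-0.0019 -0.0031  0.0147] j [-0.39  0.25  0.87  1.83 -0.21  1.16  0.43] F [ 0.1 -0.3 -1.9]
```

View pics/s2.png

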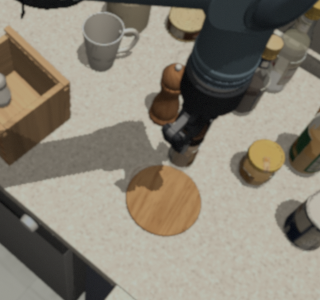

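The jar hangs upright at crop (183,150), above the board centred at crop (163,198), which matches its height. Lowering it slowly.

Request:
{"name": "jog_arm", "arguments": {"segments": [{"finger_gap":0.03,"trans":[0,0,0.03]},{"finger_gap":0.03,"trans":[0,0,0.07]},{"finger_gap":0.03,"trans":[0,0,0.11]},{"finger_gap":0.03,"trans":[0,0,0.14]},{"finger_gap":0.03,"trans":[0,0,0.16]},{"finger_gap":0.03,"trans":[0,0,0.17]},{"finger_gap":0.03,"trans":[0,0,0.174]},{"finger_gap":0.03,"trans":[0,0,0.174]}], "grip_n": 40}}

```text
clock: 13.0
tool_pos: [0.5071, -0.2336, 0.0911]
ee_rot: [0.748, 0.663, 0.001, -0.0]
ft_force: [0.4, -1.0, -0.7]
gripper_width: 0.0402
grasp_force: 40.8
```

```bash
python3 g.py .506 -.2337 .087 -7.7
```

```text
t 13.0 pos [ 0.5071 -0.2336  0.0911] shift [-0.0002 -0.0011  0.0041] rot [ 0.0016 -0.0023  0.0145] j [-0.25  0.5   0.74  1.96 -0.44  0.85  0.61] F [ 0.4 -1.  -0.7]
```

Request:
{"name": "jog_arm", "arguments": {"segments": [{"finger_gap":0.03,"trans":[0,0,0.001]},{"finger_gap":0.03,"trans":[0,0,0.002]},{"finger_gap":0.03,"trans":[0,0,0.003]},{"finger_gap":0.03,"trans":[0,0,0.003]},{"finger_gap":0.03,"trans":[0,0,0.003]}], "grip_n": 30}}

```text
clock: 13.62
tool_pos: [0.5068, -0.2336, 0.0881]
ee_rot: [0.748, 0.663, 0.001, -0.0]
ft_force: [-0.6, 1.2, 5.3]
gripper_width: 0.0398
grasp_force: 41.4
```

```bash
python3 g.py .506 -.2337 .087 -7.7
```

```text
t 13.62 pos [ 0.5068 -0.2336  0.0881] shift [-0.0002 -0.0008  0.0011] rot [ 0.001  -0.0026  0.0144] j [-0.24  0.5   0.73  1.97 -0.45  0.84  0.62] F [-0.6  1.2  5.3]
```

Contact on the board. Releasing slowly, then backing straight up.

Request:
{"name": "jog_arm", "arguments": {"segments": [{"finger_gap":0.045},{"finger_gap":0.055},{"finger_gap":0.065},{"finger_gap":0.065},{"finger_gap":0.065,"trans":[0,0,-0.02]},{"finger_gap":0.065,"trans":[0,0,-0.06]},{"finger_gap":0.065,"trans":[0,0,-0.11]},{"finger_gap":0.065,"trans":[0,0,-0.15]},{"finger_gap":0.065,"trans":[0,0,-0.17]},{"finger_gap":0.065,"trans":[0,0,-0.17]}], "grip_n": 30}}

```text
clock: 14.88
tool_pos: [0.5072, -0.2342, 0.2591]
ee_rot: [0.748, 0.663, 0.002, 0.001]
ft_force: [-0.4, -0.5, -0.5]
gripper_width: 0.0656
grasp_force: 0.0
```

```bash
python3 g.py .506 -.02 .26 -7.7
```

```text
t 14.88 pos [ 0.5072 -0.2342  0.2591] shift [ 0.2126 -0.0269 -0.0004] rot [ 0.004  -0.0027  0.0145] j [-0.4   0.26  0.88  1.84 -0.22  1.15  0.44] F [-0.4 -0.5 -0.5]
```

Request:
{"name": "jog_arm", "arguments": {"segments": [{"finger_gap":0.065,"trans":[0.05,0,0]},{"finger_gap":0.065,"trans":[0.1,0,0]},{"finger_gap":0.065,"trans":[0.15,-0.02,0]},{"finger_gap":0.065,"trans":[0.2,-0.02,0]},{"finger_gap":0.065,"trans":[0.2,-0.02,0]}]}}

```text
clock: 15.5
tool_pos: [0.5093, -0.0267, 0.2556]
ee_rot: [0.745, 0.667, -0.0, -0.002]
ft_force: [0.4, 0.5, -0.4]
gripper_width: 0.0649
grasp_force: 0.0
```

Run:
```python
from h import *
from workcell import r, optics, readout
c=optics.camera('top');cv2.imwrite('pics/t3.png',c['color'][120:360,60:480,::-1]);P=cloud(c);Z=P[...,2]
w=np.zeros(Z.shape,bool);w[180:275,365:460]=1
v,u=np.where(w&(Z>.09)&(Z<.13));p=onplane(c,u,v,.113);print('jar top',len(u),p.mean(0),np.median(Z[v,u]))
hsv=cv2.cvtColor(c['color'],cv2.COLOR_RGB2HSV)
v,u=np.where(w&(hsv[...,1]>110)&(Z<.03));p=onplane(c,u,v,.008)[:,:2].astype(np.float32);print(cv2.minEnclosingCircle(p*1000))
lid=P[200:290,90:165][:,:];print('lid Z',np.percentile(lid[...,2],[5,50,95]))
```

```text
jar top 449 [ 0.50550775 -0.23056973  0.113     ] 0.11279030726203099
((508.009765625, -231.69082641601562), 68.35429382324219)
lid Z [-0.00244475  0.00451452  0.01088017]
```

View pics/t3.png

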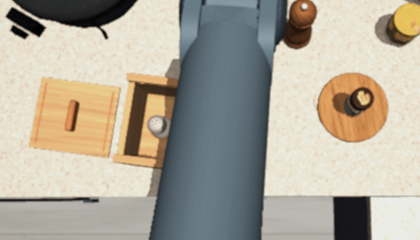

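The jar stands upright on the board at crop (360,100), board centre (352,106), about 3 mm off centre once parallax is removed. The lid lies flat with its handle at (71,115), and the robot touches nothing.

Request:
{"name": "jog_arm", "arguments": {"segments": [{"finger_gap":0.065},{"finger_gap":0.065},{"finger_gap":0.065}], "lines": "1,1"}}

```text
clock: 15.92
```

```bash
python3 -c "
from workcell import r, optics, readout
print(r.job_done())"
```

```text
the job is handed in; nothing more can be done
None
```

I handed the job in at about 16 s: the lid lies flat on the worktop with its handle up, and the spice jar stands upright about 3 mm off the centre of the round board; no verdict was shown.

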